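# Index the bridge drilling jig to the centre line and lock it

### The job

Feed the bridge blank in the drilling jig to its centre line: flick the black lobed thumbwheel round by its edge with a fingertip, click by click, until the yellow line stands exactly at the red pointer in front of the drill bush. Then lock the wheel by pushing the red-knobbed bolt fully home between its lobes. Work only the wheel and the bolt: do not push the carriage or the blank, and leave the loose tools where they lie.

Things in the scene. Friction and masses are not known exactly. Their poses are not given: they have to be found in the camera images.
- drill_jig: Drilling jig, its plywood base 170 x 296 x 18 mm screwed to the bench. Origin on the bench; jig x points to the back, jig y left. Jig coordinates, mm: base x -75..95, y -148..148; wheel axis (-45, 60); strap over the wheel x -59..-39, y -2..124, its screw heads up to z 60, on a block at each end, the wheel's front edge left free; bush (38, 0) on a grey arm from the back, top z 72.
- bush (a point): Point on the drill bush's axis at the height of the blank's top (z 41 mm). Axes as the jig's. The red pointer stands before it, 19.5 mm towards jig -x.
- centre_mark (a point): Point of the yellow line on the blank's top that meets bush when the line is in place. It moves with the carriage, along jig y. The line runs along jig x across the brown bridge blank (36 x 180 x 10 mm) clipped on the 214 mm long carriage.
- wheel_top (a point): Centre of the thumbwheel at the height of its lobe tops, z 49 mm; axis upright. Black disc, radius 27.5 mm, with eight round lobes of 6 mm radius centred 30 mm from the axis (36 mm overall), 45 degrees apart, z 37 to 49 mm. On a click a gap faces jig -x and the nearest lobes stand 22.5 degrees either side of it.
- feed_wheel (a joint): Wheel angle, rad, counter-clockwise from above (its front edge then goes to jig -y, right). A spring ball holds it at each multiple of 0.785 (a click); about 3 N at a lobe turns it, and past half way it snaps on. A click feeds the carriage 5.5 mm. It turns both ways; the line is at the pointer at 4.712 (6 clicks) and starts 2 to 5 clicks short.
- carriage (a joint): Feed of the carriage along jig +y, m: 0.007 x the wheel angle (rack and pinion); 0.033 puts the yellow line at the pointer.
- bolt_knob (a point): Centre of the top of the locking bolt's red knob, z 79 mm. The knob is 17 mm across, z 57 to 79 mm, on a 10 mm stem that rises from the bolt (z 43). Withdrawn it stands at jig (-45, -32) mm. Push it to jig +y (left) from its right side.
- lock_bolt (a joint): Travel of the locking bolt along jig +y, m: 0 withdrawn, 0.014 home at its stop, its 8 mm nose between two lobes so the wheel cannot turn. Friction of about 1.5 N holds it where it is left. It goes home only with the wheel on a click.
- block_plane: grey iron block plane, 49 x 160 x 47 mm, loose; origin at the centre of its underside. Leave it where it lies.
- driver_yellow: yellow-handled screwdriver, 27 x 184 x 26 mm, loose; origin at the centre of its underside. Leave it where it lies.
- sanding_block: brown cork sanding block, 60 x 110 x 24 mm, loose; origin at the centre of its underside. Leave it where it lies.
- driver_red: red-handled screwdriver, 27 x 204 x 26 mm, loose; origin at the centre of its underside. Leave it where it lies.
- marker: black felt marker, 16 x 119 x 17 mm, loose; origin at the centre of its underside. Leave it where it lies.
- caul_3: pale pine batten, 30 x 140 x 24 mm, loose; origin at the centre of its underside. Leave it where it lies.

How it is judged:
By the outcome, as a careful person would: the job done as asked, in the order asked, and still so for the second after the job is handed in, with the robot touching nothing.
It also fails if it takes over 64 s, if anything falls off the work surface, if the arm or the gripper's body presses on something with over 40 N, if the wrist force passes 120 N, or if a joint passes its speed limit or range.

### The arm

A 6-joint arm with a two-finger parallel gripper is mounted at the origin on a cart in front of the work surface, level with it; the furniture and walls round the work are solid. World frame = base frame: x ahead of the robot, y to its left, z up, the work surface at z = 0. Lengths are in mm, angles in degrees, forces in N, time in s.
With the tool pointing down it reaches from about 300 to 850 mm from the base axis. Payload 4.2 kg.
Tool frame: the origin (TCP) lies on the centre line of the jaws, within the pads' length; the fingertips stand 11 mm ahead of it and the grasp point (between the pads) lies 8 mm behind it; z points along the fingers, y is the line along which they close (so a half turn about z gives the same grasp; the last joint's range is limited). The gripper opens to 91 mm and grips with 3 to 60 N. Pads are 32 mm wide; open, the fingers measure 118 mm over their backs; the gripper's body (76 mm by 178 mm) begins 60 mm behind the grasp point.
Start: joints at [-71.562, 18.312, 89.639, -0, 72.044, -1.146], TCP at [192.734, -541.752, 224.976] pointing down, gripper open.
Joint ranges: [-177.97, 177.97], [-48.28, 115.42], [12.27, 149.76], [-77.06, 257.06], [2.81, 150.46], [-146.56, 146.56]. Speed limits (degrees/s): [147.25, 147.25, 180, 180, 180, 180].

### API

Orientations are given as [roll, pitch, yaw] about the fixed x, y, z axes, in that order (R = Rz(yaw) Ry(pitch) Rx(roll)).
In Python, from workcell import env, grab_frame, camera_model, models gives the robot as it stands.
- The arm moves only by the shell command python3 -m crank 'ROWS' [FORCE]. ROWS is text: rows parted by semicolons, each of 7 numbers parted by spaces: the closure, from -1 (fully open) to 1 (shut), so that 0 is half open, then the shift along the tool's x, y, z in mm, then the turn, a rotation vector about the tool's x, y, z in degrees. A call has 1 to 10 rows; each row shifts and turns the commanded pose from where the row before left it, along the tool's axes as they then stand; what a row does not reach is not made up. A row lasts 1/8 s, in which the tool goes at most 62.5 mm and 10.7 degrees, less where a joint would pass 70% of its speed; a pose out of reach is approached as far as the arm can. A call is refused whole if a number of a shift passes 62.5 or a number of a turn 10.7, either way. A call with a gripper value outside its range is refused whole. The fingers move at their own pace and stop on an object; FORCE is the grip in N (left out, the last holds). Time passes only in rows, so rows that do not move let the fingers close. It gives the time, the measured TCP pose, the force, the opening and the grip force at its end, in the units of the state.
- env.state(): the state, without advancing time (a new reading comes with each control period).
- grab_frame(name): name is "side" or "top" or "wrist"; returns the picture (480x640x3 uint8, blue, green, red); there is no depth.
- camera_model(name): a dict with "K" (3x3 intrinsics, pixels), "R" (3x3) and "t" (3): a world point X has camera coordinates R X + t; the wrist camera has in their place "mount" (4x4, takes a point from camera to tool coordinates, whose origin is the TCP and whose axes are the flange's). Camera axes: x right, y down, z forward; pixel columns grow to the right and rows downward; lengths in mm; the calibration is good to about 2 mm. A picture is of the moment at which its call begins: read the wrist's pose just before it. camera_model takes no time and is no camera call.
- env.job_done(): hands the job in; it is judged then, once.
Trained networks look in the newest picture that a camera, given by its name, has taken for a name from the list of things; names that differ only in an ending like _2 or _b are one class to them, and where a whole thing is asked for, a point or a joint stands for the part that bears it (a point fixed in the world has none). Each returns a list of dicts, best first, with "p" (0 to 1); they miss things now and then, are a little off and sometimes report something else, mostly with a low value. They report only what shows in the picture. A call takes as long as a camera call.
- models.search_frame(name, camera): "point" ([x, y, z] in mm, in world coordinates, good to about 4 mm: the middle of the surface that is visible of it).
The state is a dict: "time_s": time; "qpos": joint angles; "qvel": joint speeds; "effort": joint torques, N m; "ee_pos": TCP position; "ee_rot": TCP orientation; "force": force on the tool from outside, world axes, zero at the start; "torque": the same for the moment, N m; "gripper_width": finger opening in mm; "gripper_force": force on a finger pad.
Only numpy, scipy, OpenCV 4.12 (cv2) and the standard library are available. Lean on these libraries where they do the work, as an engineer would, in place of code of your own. Each camera call takes 0.05 s, during which the arm holds its last target. There are 200 camera calls.

## Working session

There is one attempt and no reset: what is moved stays moved. The work goes in short steps, Python scripts to look and compute and a shell command to move; the robot and the scene stay as the last step left them, time stands still between calls to the robot, and variables do not carry over. Pictures are saved under pics/ and viewed, at most 10 in all, crops included, and the job is handed in when it is done.

```bash
mkdir -p pics; ls; python3 - <<'E'
from workcell import env, grab_frame, camera_model, models
import cv2
s=env.state();print(s['time_s'],s['ee_pos'],s['ee_rot'])
for c in ['top','side']:
    cv2.imwrite(f'pics/{c}0.png',grab_frame(c))
    for n in ['wheel_top','bolt_knob','centre_mark','drill_jig']:
        print(c,n,[( [round(v) for v in d['point']],round(d['p'],2)) for d in models.search_frame(n,c)[:2]])
E
```

```text
pics
0.0 [ 192.59105846 -541.27238757  224.11796517] [-1.79898257e+02 -2.76263231e-03  1.95836295e+01]
top wheel_top [([490, -140, 52], 0.84)]
top bolt_knob [([483, -224, 68], 0.41)]
top centre_mark [([536, -232, 31], 0.8), ([676, 314, 24], 0.24)]
top drill_jig [([540, -187, 27], 0.93)]
side wheel_top [([489, -131, 46], 0.59)]
side bolt_knob []
side centre_mark [([542, -203, 30], 0.93)]
side drill_jig [([540, -144, 28], 0.57)]
```

View pics/top0.png

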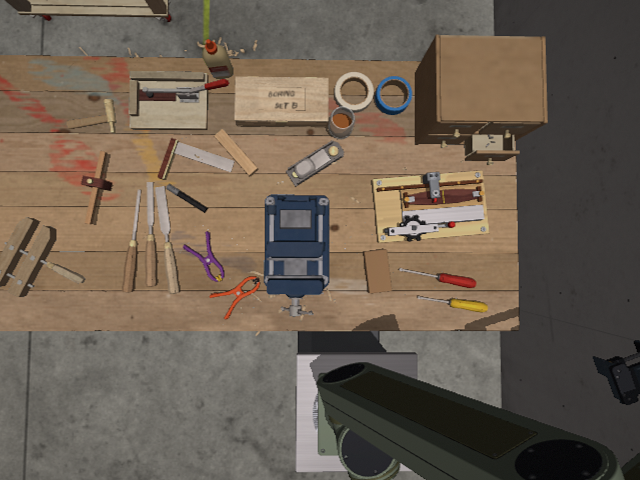

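View pics/side0.png

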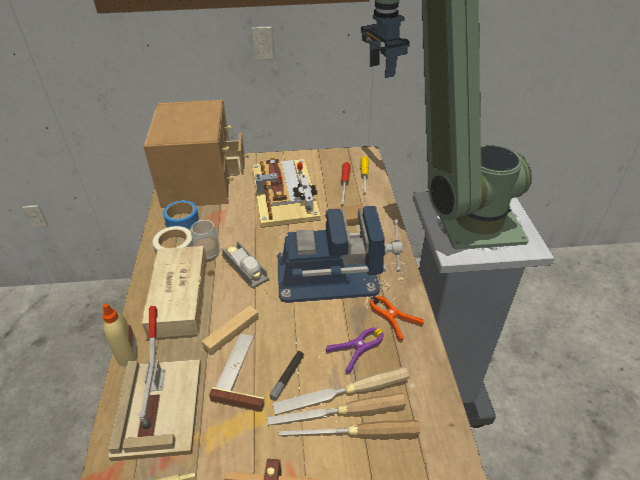

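```bash
cat > h.py <<'E'
from workcell import env, grab_frame, camera_model, models
import numpy as np, cv2
from scipy.spatial.transform import Rotation as Ro
def pose():
    s=env.state(); return np.array(s['ee_pos']),Ro.from_euler('xyz',s['ee_rot'],degrees=True).as_matrix(),s
def shift(p):   # tool-axis shift from the measured pose to world p
    t,R,s=pose(); return R.T@(np.array(p)-t)
def ray(cam,px,z,P=None):
    m=camera_model(cam)
    if cam=='wrist':
        t,R=P; M=np.array(m['mount']); Rc=R@M[:3,:3]; c=R@M[:3,3]+t
    else: Rc=np.array(m['R']).T; c=-Rc@np.array(m['t'])
    d=Rc@np.linalg.inv(m['K'])@np.array([px[0],px[1],1.]); return c+d*(z-c[2])/d[2]
def proj(p,P):
    m=camera_model('wrist');t,R=P;M=np.array(m['mount']);q=R.T@(np.array(p)-t);q=M[:3,:3].T@(q-M[:3,3]);q=np.array(m['K'])@q;return q[:2]/q[2]
E
python3 - <<'E'
from h import *
np.set_printoptions(precision=2,suppress=True)
m=camera_model('wrist');print(m['K'],m['mount'])
c=[ray('top',p,18) for p in [(382,242),(490,233),(373,179),(482,172)]];print(np.array(c))
print(ray('top',(420,230),49))
print(shift([400,-190,225]))
E
```

```text
[[423.2    0.   314.73]
 [  0.   423.2  233.87]
 [  0.     0.     1.  ]] [[   0.     -0.97   -0.24   66.42]
 [   1.     -0.      0.      0.59]
 [  -0.     -0.24    0.97 -159.34]
 [   0.      0.      0.      1.  ]]
[[ 441.3   -64.62   18.  ]
 [ 465.89 -350.71   18.  ]
 [ 607.37  -41.72   18.  ]
 [ 628.12 -332.46   18.  ]]
[ 471.36 -157.17   49.  ]
[ 313.19 -261.92   -0.05]
```

```bash
python3 -m crank '1 42 -33 0 0 0 0;1 42 -33 0 0 0 0;1 42 -33 0 0 0 0;1 42 -33 0 0 0 0;1 42 -33 0 0 0 0;1 42 -33 0 0 0 0;1 42 -33 0 0 0 0;1 41 -33 0 0 0 0;1 0 0 0 0 0 7.5;1 0 0 0 0 0 7.5' 20; python3 -m crank '1 0 0 0 0 0 0;1 0 0 0 0 0 0'; python3 - <<'E'
from h import *
t,R,s=pose();print(s['time_s'],t,s['ee_rot'],s['gripper_width'],s['force'])
im=grab_frame('wrist');cv2.imwrite('pics/w1.png',im)
np.savez('w1.npz',t=t,R=R)
for n in ['wheel_top','bolt_knob','centre_mark','drill_jig']:
    print(n,[( [round(v) for v in d['point']],round(d['p'],2)) for d in models.search_frame(n,'wrist')[:2]])
E
```

```text
time_s: 1.75
ee_pos: [420.3, -179.9, 225.0]
ee_rot: [180.0, -0.0, 4.5]
force: [0.0, -0.4, 0.4]
gripper_width: 0.4
gripper_force: 0.0
time_s: 2.0
ee_pos: [419.8, -180.9, 225.0]
ee_rot: [180.0, -0.0, 4.7]
force: [1.1, 0.8, -0.5]
gripper_width: -0.1
gripper_force: 0.0
2.0 [ 419.78645365 -180.86332826  224.99130297] [ 1.79993684e+02 -4.23333499e-03  4.67033888e+00] -0.056557176606482636 [ 1.12530943  0.79688363 -0.45294649]
wheel_top [([491, -137, 48], 0.79)]
bolt_knob [([487, -228, 73], 0.55)]
centre_mark [([539, -228, 29], 0.77)]
drill_jig [([520, -190, 28], 0.77), ([538, -228, 30], 0.68)]
```

View pics/w1.png

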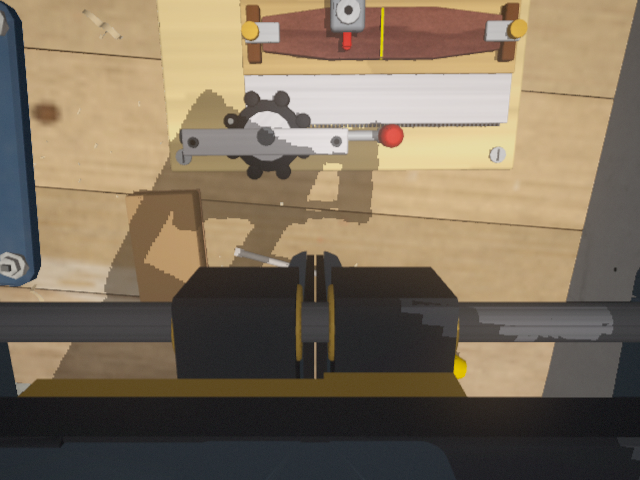

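The picture shows the jig from above: wheel at about (268,136) with its front lobes at (253,172) and (284,172), red knob at (391,135), yellow line at x≈382, and red pointer at (347,40).

```bash
python3 - <<'E'
from h import *
np.set_printoptions(precision=1,suppress=True)
d=np.load('w1.npz');P=(d['t'],d['R'])
w=ray('wrist',(267.8,135.8),49,P);k=ray('wrist',(391,135),79,P)
c1=ray('wrist',(173,171),18,P);c2=ray('wrist',(514,168),18,P)
e=c1-c2;yaw=np.degrees(np.arctan2(-e[0],e[1]))
print('wheel',w,'knob',k,'base front',c1,c2,np.linalg.norm(e),'yaw',yaw)
e=w-k;print('wk',np.linalg.norm(e[:2]),np.degrees(np.arctan2(-e[0],e[1])))
for n,px in [('lobeL',(253,172.5)),('lobeR',(284,172.5))]: print(n,ray('wrist',px,49,P))
line=[ray('wrist',p,41,P) for p in [(382,10),(381.5,58)]];print('line',line)
poi=ray('wrist',(347,42),45,P);print('pointer',poi,'bush',ray('wrist',(348,10),72,P))
e=line[1]-poi;a=np.radians(4.6);print('short', e@np.array([-np.sin(a),np.cos(a),0]))
E
```

```text
wheel [ 478.7 -140.7   49. ] knob [ 487.  -230.1   79. ] base front [441.9 -57.8  18. ] [ 468.4 -349.6   18. ] 293.02066028031686 yaw 5.173106657291021
wk 89.80363071394511 5.286416572749791
lobeL [ 449.6 -130.6   49. ]
lobeR [ 451.6 -154.9   49. ]
line [array([ 575.9, -219. ,   41. ]), array([ 543. , -222.6,   41. ])]
pointer [ 551.2 -195.1   45. ] bush [ 566.  -192.3   72. ]
short -26.659212292216754
```

```bash
python3 -m crank '1 -1.5 -34.5 40 0 0 -0.4;1 0 -34.5 40 0 0 0;1 0 0 50 0 0 0;1 0 0 33 0 0 0;1 0 0 10 0 0 0;1 0 0 0 0 0 0'; python3 - <<'E'
from h import *
np.set_printoptions(precision=1,suppress=True)
t,R,s=pose();a=np.radians(5.15);J=np.array([[np.cos(a),-np.sin(a)],[np.sin(a),np.cos(a)]])
print(t,s['ee_rot'],s['force'],'jig',J.T@(t[:2]-[528.8,-196.5]))
cv2.imwrite('pics/w2.png',grab_frame('wrist'))
E
```

```text
time_s: 3.0
ee_pos: [412.9, -112.3, 52.1]
ee_rot: [180.0, 0.0, 5.0]
force: [-0.3, 0.2, 0.3]
gripper_width: 0.2
gripper_force: 0.0
[ 412.9 -112.3   52.1] [180.   0.   5.] [-0.3  0.2  0.3] jig [-107.8   94.3]
```

View pics/w2.png

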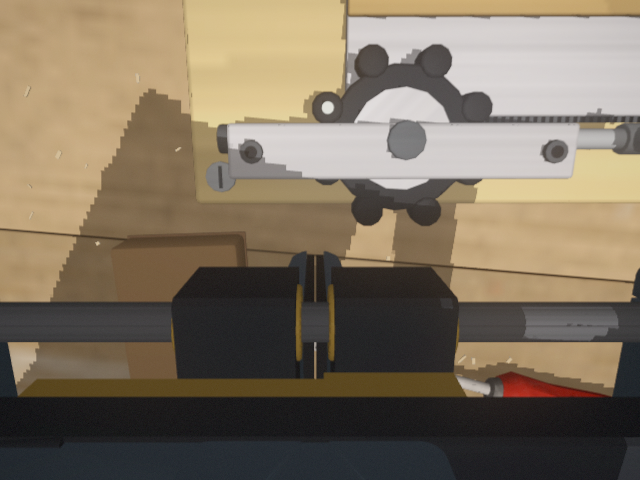

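The front lobes are at (368,209) and (427,210), the closed fingertips span x 290–342 at row 252, and a white-dotted lobe is at (328,107).

```bash
cat >> h.py <<'E'
a=np.radians(5.15);J=np.array([[np.cos(a),-np.sin(a)],[np.sin(a),np.cos(a)]]);O=np.array([528.8,-196.5])
def jig(p): return J.T@(np.array(p)[:2]-O)
def st():
    t,R,s=pose();print(round(s['time_s'],2),'jig',jig(t).round(1),'z',round(t[2],1),'f',np.round(s['force'],1));return t,R
E
python3 - <<'E'
from h import *
np.set_printoptions(precision=1,suppress=True)
t,R=st()
for px,z in [((368,209),49),((427,210),49),((372,60),49),((436,60),49),((328,107),49),((290,253),41),((342,253),41),((315,253),41)]: print(px,jig(ray('wrist',px,z,(t,R))))
E
```

```text
3.05 jig [-107.3   94. ] z 52.7 f [-0.6 -0.1  0.4]
(368, 209) [-70.9  72.2]
(427, 210) [-71.4  49.1]
(372, 60) [-16.3  72.2]
(436, 60) [-16.4  49.1]
(328, 107) [-32.5  88. ]
(290, 253) [-91.1 103.5]
(342, 253) [-91.1  81.6]
(315, 253) [-91.1  93. ]
```

```bash
python3 -m crank '1 17 0 0 0 0 0;1 0 7 0 0 0 0;1 0 6.5 0 0 0 0;1 0 6.5 0 0 0 0;1 0 0 0 0 0 0'; python3 - <<'E'
from h import *
st();cv2.imwrite('pics/w3.png',grab_frame('wrist')[:300])
E
```

```text
time_s: 3.68
ee_pos: [430.7, -131.3, 51.8]
ee_rot: [180.0, 0.0, 4.9]
force: [-1.2, -0.4, 0.4]
gripper_width: 0.3
gripper_force: 0.6
3.67 jig [-91.8  73.7] z 51.8 f [-1.2 -0.4  0.4]
```

View pics/w3.png

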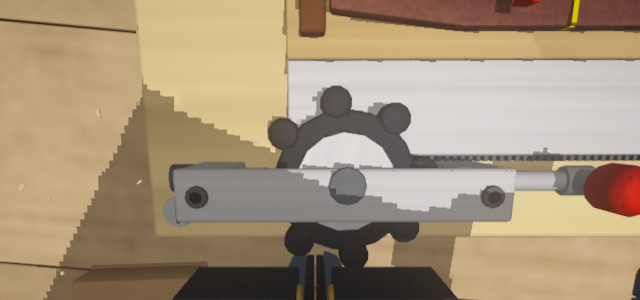

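The front lobe stands at (352,255), just past the hub's x of 347, so it's just past half way. I'll nudge a bit more, withdraw, and check.

```bash
python3 -m crank '1 -1 2.5 0 0 0 0;1 -15 0 0 0 0 0;1 0 -22.5 0 0 0 0;1 0 0 0 0 0 0'; python3 - <<'E'
from h import *
st();cv2.imwrite('pics/w4.png',grab_frame('wrist')[:300])
E
```

```text
time_s: 4.22
ee_pos: [412.5, -111.4, 51.9]
ee_rot: [-180.0, 0.0, 5.1]
force: [0.3, -0.3, -0.4]
gripper_width: 0.6
gripper_force: 0.0
4.22 jig [-108.2   95.2] z 51.9 f [ 0.3 -0.3 -0.4]
```

View pics/w4.png

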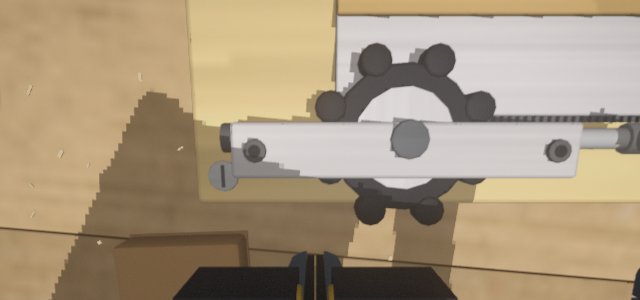

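The white-dotted lobe moved from the back left to under the strap, so that was one click forward. Next click.

```bash
cat > chk.py <<'E'
from h import *
t,R=st();im=grab_frame('wrist')
from math import *
for i in range(8):
    th=22.5+45*i  # angle from jig -x towards +y (left)
    p=np.array([-43.6-30*cos(radians(th)),60.6+30*sin(radians(th))]);w=J@p+O
    u,v=proj([w[0],w[1],49],(t,R)).round().astype(int)
    c=im[max(v-7,0):v+8,u-7:u+8].reshape(-1,3).astype(int) if 0<=v<480 else np.zeros((1,3))
    print(th,(u,v),'median',np.median(c),'max',c.min(1).max())
E
python3 -m crank '1 17 0 0 0 0 0;1 0 7 0 0 0 0;1 0 7 0 0 0 0;1 0 7 0 0 0 0;1 0 1.5 0 0 0 0;1 -17 0 0 0 0 0;1 0 -22.5 0 0 0 0;1 0 0 0 0 0 0'; python3 chk.py
```

```text
time_s: 5.28
ee_pos: [413.1, -111.7, 52.1]
ee_rot: [180.0, -0.1, 5.1]
force: [0.5, -0.5, 0.2]
gripper_width: 0.8
gripper_force: 0.0
5.28 jig [-107.6   94.8] z 52.1 f [ 0.5 -0.5  0.2]
22.5 (np.int64(371), np.int64(210)) median 80.0 max 142
67.5 (np.int64(329), np.int64(168)) median 207.0 max 206
112.5 (np.int64(330), np.int64(105)) median 85.0 max 86
157.5 (np.int64(375), np.int64(57)) median 80.0 max 81
202.5 (np.int64(439), np.int64(57)) median 78.0 max 81
247.5 (np.int64(480), np.int64(104)) median 83.0 max 86
292.5 (np.int64(475), np.int64(167)) median 206.0 max 207
337.5 (np.int64(430), np.int64(209)) median 59.0 max 77
```

```bash
python3 -m crank '1 17 0 0 0 0 0;1 0 7 0 0 0 0;1 0 7 0 0 0 0;1 0 7 0 0 0 0;1 0 1 0 0 0 0;1 -17 0 0 0 0 0;1 0 -22 0 0 0 0;1 0 0 0 0 0 0'; python3 chk.py; python3 -c "
from h import *
cv2.imwrite('pics/w5.png',grab_frame('wrist')[:300])"
```

```text
time_s: 6.32
ee_pos: [413.1, -111.7, 52.1]
ee_rot: [180.0, -0.1, 5.1]
force: [0.1, 0.4, -1.1]
gripper_width: 0.4
gripper_force: 0.0
6.33 jig [-107.7   94.9] z 52.1 f [ 0.1  0.4 -1.1]
22.5 (np.int64(371), np.int64(209)) median 57.0 max 59
67.5 (np.int64(330), np.int64(168)) median 207.0 max 207
112.5 (np.int64(330), np.int64(105)) median 87.0 max 87
157.5 (np.int64(376), np.int64(57)) median 80.0 max 83
202.5 (np.int64(440), np.int64(57)) median 78.0 max 81
247.5 (np.int64(481), np.int64(104)) median 83.0 max 87
292.5 (np.int64(475), np.int64(167)) median 207.0 max 207
337.5 (np.int64(430), np.int64(209)) median 78.0 max 141
```

View pics/w5.png

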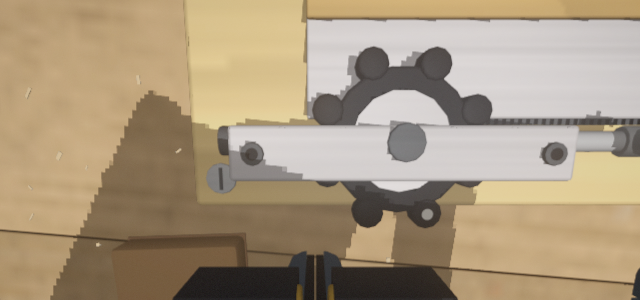

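The dot is now on the front-right lobe at (427,214), so three clicks are done. Fourth click, then rise to check the line.

```bash
python3 -m crank '1 17 0 0 0 0 0;1 0 7 0 0 0 0;1 0 7 0 0 0 0;1 0 7 0 0 0 0;1 0 1 0 0 0 0;1 -17 0 0 0 0 0;1 0 -22 0 0 0 0;1 0 0 -50 0 0 0;1 0 40 -60 0 0 0;1 0 40 -60 0 0 0'; python3 -m crank '1 0 0 0 0 0 0;1 0 0 0 0 0 0'; python3 - <<'E'
from h import *
t,R=st();np.savez('w6.npz',t=t,R=R)
im=grab_frame('wrist');c=im[:260,150:];cv2.imwrite('pics/w6.png',cv2.resize(c[:200,60:360],None,fx=2.6,fy=2.6))
E
```

```text
time_s: 7.68
ee_pos: [419.3, -181.8, 207.9]
ee_rot: [179.9, -0.1, 5.1]
force: [1.9, -1.2, -0.2]
gripper_width: 0.0
gripper_force: 0.0
time_s: 7.92
ee_pos: [418.6, -180.8, 205.3]
ee_rot: [-180.0, 0.0, 4.9]
force: [-0.1, 0.1, -0.1]
gripper_width: 0.3
gripper_force: 0.0
7.92 jig [-108.4   25.5] z 205.3 f [-0.1  0.1 -0.1]
```

View pics/w6.png

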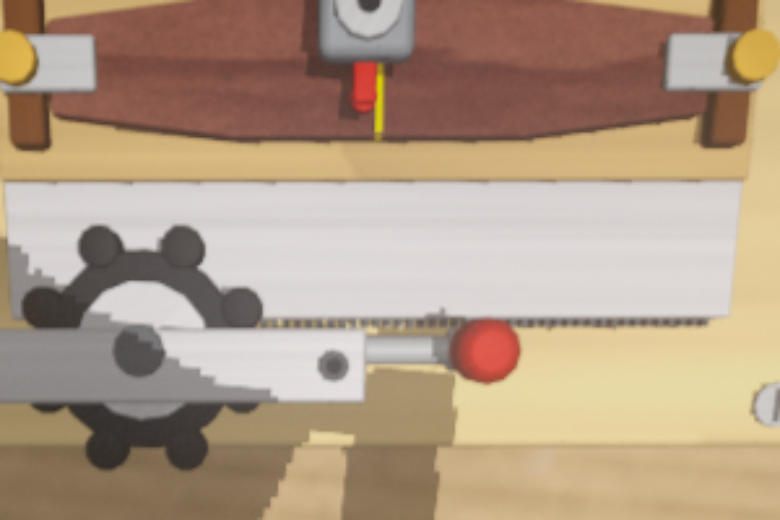

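The line at crop x≈380 sits about 5 mm right of the pointer at x≈364, so exactly one click is left.

```bash
python3 -m crank '1 1 -35 41 0 0 0;1 0 -34.5 50 0 0 0;1 0 0 50 0 0 0;1 0 0 12 0 0 0;1 0 0 0 0 0 0'; python3 chk.py
```

```text
time_s: 8.6
ee_pos: [414.3, -111.6, 52.5]
ee_rot: [-180.0, 0.1, 5.0]
force: [-0.3, 0.1, 0.2]
gripper_width: 0.3
gripper_force: 0.0
8.6 jig [-106.5   94.9] z 52.5 f [-0.3  0.1  0.2]
22.5 (np.int64(371), np.int64(212)) median 56.0 max 57
67.5 (np.int64(329), np.int64(171)) median 207.0 max 207
112.5 (np.int64(330), np.int64(108)) median 87.0 max 89
157.5 (np.int64(375), np.int64(61)) median 83.0 max 85
202.5 (np.int64(439), np.int64(61)) median 81.0 max 84
247.5 (np.int64(480), np.int64(108)) median 83.0 max 86
292.5 (np.int64(475), np.int64(170)) median 207.0 max 207
337.5 (np.int64(429), np.int64(212)) median 57.0 max 58
```

```bash
python3 -m crank '1 16 0 0 0 0 0;1 0 7 0 0 0 0;1 0 7 0 0 0 0;1 0 7 0 0 0 0;1 0 1 0 0 0 0;1 -17 0 0 0 0 0;1 0 0 -50 0 0 0;1 0 30 -60 0 0 0;1 0 20 -43 0 0 0;1 0 0 0 0 0 0'; python3 -m crank '1 0 0 0 0 0 0'; python3 - <<'E'
from h import *
t,R=st();np.savez('w7.npz',t=t,R=R)
im=grab_frame('wrist');cv2.imwrite('pics/w7.png',cv2.resize(im[:200,210:510],None,fx=2.6,fy=2.6))
E
```

```text
time_s: 9.9
ee_pos: [421.5, -183.7, 205.2]
ee_rot: [179.7, -0.5, 4.9]
force: [0.5, -0.3, -0.1]
gripper_width: 0.6
gripper_force: 0.0
time_s: 10.02
ee_pos: [418.6, -181.2, 201.0]
ee_rot: [-180.0, 0.1, 5.0]
force: [0.4, -0.1, -0.3]
gripper_width: 0.8
gripper_force: 0.0
10.03 jig [-108.4   25.1] z 201.0 f [ 0.4 -0.1 -0.3]
```

View pics/w7.png

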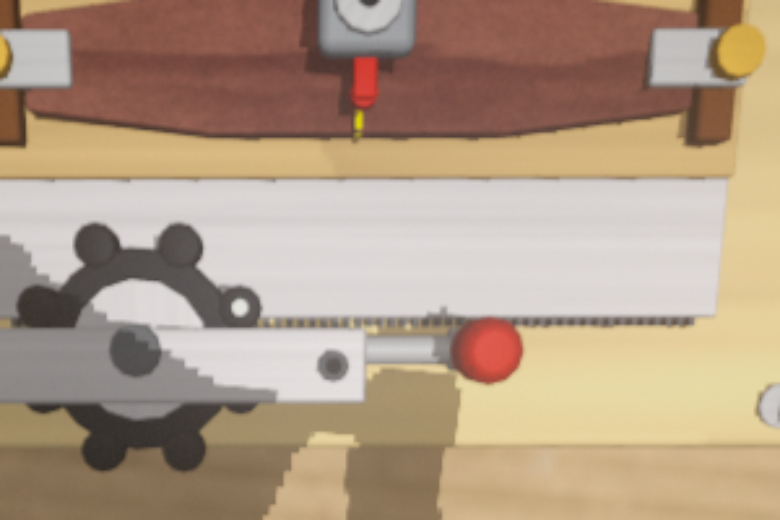

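```bash
python3 - <<'E'
from h import *
for f,l in [('w6',[(380,75),(379,135)]),('w7',[(360,112),(357.5,137)])]:
    d=np.load(f+'.npz');P=(d['t'],d['R'])
    g=lambda p,z: jig(ray('wrist',(210+p[0]/2.6,p[1]/2.6),z,P)).round(1)
    print(f,'line',[g(p,41) for p in l],'bush',g((369,2),72),'wheel z?',g((240,307) if f=='w7' else (240,307),49),'pointer@46',g((364,100),46))
d=np.load('w7.npz');P=(d['t'],d['R']);k=ray('wrist',(210+487/2.6,350/2.6),76,P);print('knob',jig(k))
print(shift([*(J@np.array([-45,-64])+O),73]))
E
```

```text
w6 line [array([26.9, -5. ]), array([11.8, -5. ])] bush [36.5  0.8] wheel z? [-33.7  33.3] pointer@46 [19.7 -0.4]
w7 line [array([16.8,  0.3]), array([10.5,  0.8])] bush [35.3  0.8] wheel z? [-33.9  32.8] pointer@46 [18.8 -0.4]
knob [-45.22025543 -29.95361225]
[ 64.10115172  89.44159843 127.19447097]
```

The line lies within 0.5 mm of the bush, so the feed is right. Now to the right side of the knob.

```bash
python3 -m crank '1 32 45 0 0 0 0;1 32 44.5 10 0 0 0;1 0 0 50 0 0 0;1 0 0 50 0 0 0;1 0 0 17 0 0 0;1 0 0 0 0 0 0'; python3 -c "
from h import *
st()"; python3 -m crank '1 0 -6 0 0 0 0;1 0 -6 0 0 0 0;1 0 -5 0 0 0 0;1 0 -4 0 0 0 0'; python3 -c "
from h import *
st()"
```

```text
time_s: 10.82
ee_pos: [489.3, -263.6, 71.8]
ee_rot: [-179.8, 0.3, 5.0]
force: [-0.3, 0.2, 0.2]
gripper_width: 0.6
gripper_force: 0.0
10.82 jig [-45.4 -63.2] z 71.8 f [-0.3  0.2  0.2]
time_s: 11.32
ee_pos: [489.8, -244.4, 75.6]
ee_rot: [179.9, -0.1, 5.0]
force: [-0.0, -1.8, 1.5]
gripper_width: 0.7
gripper_force: 0.9
11.32 jig [-43.1 -44.2] z 75.6 f [-0.  -1.8  1.5]
```

```bash
python3 -m crank '1 0 -2 0 0 0 0;1 0 -2 0 0 0 0;1 0 -1 0 0 0 0;1 0 0 0 0 0 0'; python3 -m crank '1 0 -1 0 0 0 0;1 0 0 0 0 0 0'; python3 -m crank '1 0 -1 0 0 0 0;1 0 0 0 0 0 0'; python3 -c "
from h import *
st()"
```

```text
time_s: 11.82
ee_pos: [489.1, -239.3, 74.9]
ee_rot: [180.0, -0.0, 5.0]
force: [0.9, -1.7, 0.8]
gripper_width: 0.6
gripper_force: 0.7
time_s: 12.08
ee_pos: [488.9, -238.2, 74.8]
ee_rot: [180.0, -0.0, 5.0]
force: [0.7, -1.9, 0.0]
gripper_width: 0.4
gripper_force: 0.7
time_s: 12.32
ee_pos: [488.8, -237.2, 74.9]
ee_rot: [180.0, -0.0, 5.0]
force: [-0.2, -2.2, 1.2]
gripper_width: 0.7
gripper_force: 0.7
12.32 jig [-43.5 -36.9] z 74.9 f [-0.2 -2.2  1.2]
```

```bash
python3 -m crank '1 0 -1 0 0 0 0;1 0 0 0 0 0 0'; python3 -m crank '1 0 -1 0 0 0 0;1 0 0 0 0 0 0';python3 -m crank '1 0 -1 0 0 0 0;1 0 0 0 0 0 0'
```

```text
time_s: 12.58
ee_pos: [488.7, -236.1, 74.8]
ee_rot: [-180.0, 0.0, 5.0]
force: [0.3, -1.9, -0.2]
gripper_width: 0.6
gripper_force: 0.7
time_s: 12.82
ee_pos: [488.6, -235.2, 74.8]
ee_rot: [-180.0, 0.0, 5.0]
force: [1.8, -0.9, 0.7]
gripper_width: 0.8
gripper_force: 0.6
time_s: 13.08
ee_pos: [488.5, -234.3, 74.8]
ee_rot: [180.0, -0.0, 5.0]
force: [0.1, -1.4, -0.7]
gripper_width: 0.5
gripper_force: 1.0
```

```bash
python3 -m crank '1 0 -1 0 0 0 0;1 0 0 0 0 0 0'; python3 -m crank '1 0 -1 0 0 0 0;1 0 0 0 0 0 0';python3 -m crank '1 0 -1 0 0 0 0;1 0 0 0 0 0 0'
```

```text
time_s: 13.32
ee_pos: [488.6, -234.1, 74.9]
ee_rot: [179.9, -0.0, 5.0]
force: [0.4, -5.5, -0.5]
gripper_width: 0.6
gripper_force: 2.4
time_s: 13.58
ee_pos: [488.6, -233.9, 75.0]
ee_rot: [179.8, -0.0, 5.0]
force: [0.8, -6.0, -1.0]
gripper_width: 0.3
gripper_force: 3.7
time_s: 13.82
ee_pos: [488.6, -233.8, 75.0]
ee_rot: [179.7, -0.0, 5.1]
force: [0.4, -9.6, -1.9]
gripper_width: 0.6
gripper_force: 5.0
```

The force has risen against a firm stop. Back off and check.

```bash
python3 -m crank '1 0 10 0 0 0 0;1 0 15 0 0 0 0;1 0 0 -40 0 0 0;1 -32 -45 -50 0 0 0;1 -32 -42 -37 0 0 0;1 0 0 0 0 0 0;1 0 0 0 0 0 0'; python3 - <<'E'
from h import *
t,R=st();np.savez('w8.npz',t=t,R=R)
im=grab_frame('wrist');cv2.imwrite('pics/w8.png',cv2.resize(im[:200,210:510],None,fx=2.6,fy=2.6))
E
```

```text
time_s: 14.7
ee_pos: [426.2, -183.4, 192.5]
ee_rot: [180.0, -0.0, 5.0]
force: [-0.8, -0.2, 0.2]
gripper_width: 0.5
gripper_force: 0.0
14.7 jig [-101.    22.3] z 192.5 f [-0.8 -0.2  0.2]
```

View pics/w8.png

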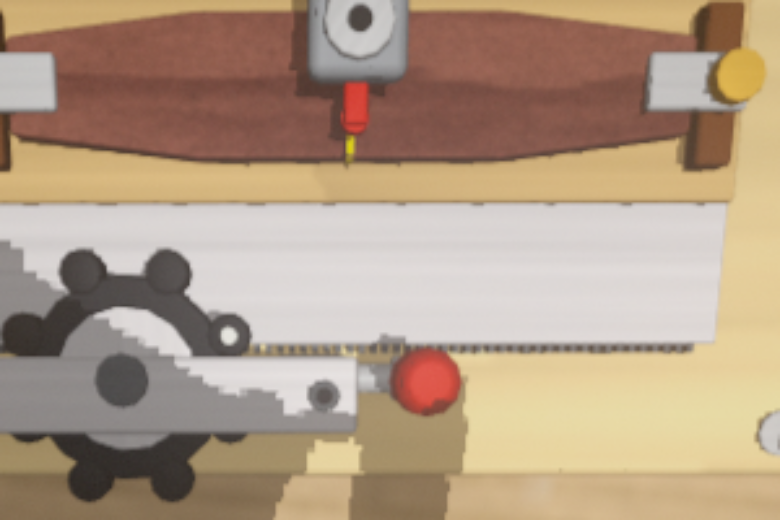

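```bash
python3 - <<'E'
from h import *
r=[]
for f,k in [('w7',(487,350)),('w8',(426,381))]:
    d=np.load(f+'.npz');P=(d['t'],d['R']);r.append(jig(ray('wrist',(210+k[0]/2.6,k[1]/2.6),76,P)))
print(r)
d=np.load('w8.npz');P=(d['t'],d['R'])
print(jig(ray('wrist',(210+349/2.6,160/2.6),41,P)),jig(ray('wrist',(210+359/2.6,17/2.6),72,P)))
E
```

```text
[array([-45.2203876 , -29.95337863]), array([-44.91982365, -16.61178882])]
[11.10501628  0.68351038] [37.53254284  0.86149946]
```

The knob has travelled 13.3 mm by camera, which agrees with the 14 mm stop given the firm contact felt. The line is still at the bush within 0.2 mm.

```bash
python3 -c "
from workcell import env
print(env.job_done())"
```

```text
the job is handed in; nothing more can be done
None
```

The wheel was fed 5 clicks, which puts the yellow line at the pointer, within about 0.2 mm of the bush axis by camera. The bolt was pushed to its stop (13.3 mm by camera against 14 mm nominal), and the job was handed in at about 15 s with the arm clear.

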